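Sort the stacked parts of a dismantled toy truck

ROBOT

A 6-joint arm with a two-finger parallel gripper is mounted at the origin on the work surface. World frame = base frame: x ahead of the robot, y to its left, z up, the work surface at z = 0. Lengths are in m, angles in rad, forces in N, time in s.
With the tool pointing down it reaches from about 0.35 to 0.775 m from the base axis. Payload 5.5 kg.
Tool frame: the origin (TCP) lies midway between the tips of the shut fingers; the grasp point (between the pads) lies 19 mm behind it; z points along the fingers, y is the line along which they close (so a half turn about z gives the same grasp; the last joint's range is limited). The gripper opens to 85 mm and grips with 20 to 120 N. Pads are 22 mm wide; open, the fingers measure 114 mm over their backs; the gripper's body (76 mm by 85 mm) begins 54 mm behind the grasp point. The pads swing forward as they close: fully open they stand 13 mm farther back than shut.
Start: joints at [1.064, 0.313, 0.046, 1.304, 0, 1.431], TCP at [0.206, 0.537, 0.231] pointing down, gripper open.
Joint ranges: [-2.76, 2.76], [-0.86, 1.69], [-1.03, 1.26], [-2.2, 2.34], [-1.47, 1.5], [-3.14, 3.14]. Speed limits (rad/s): [2.57, 2.57, 3.14, 3.14, 3.14, 3.14].

INTERFACE

Orientations are given as a unit quaternion [w, x, y, z].
In Python, from workcell import telemetry, imaging, env gives the robot as it stands. The module is installed in compiled form; this text tells all that it offers.
- The arm moves only by the tool step_arm, never from a script. Its argument "moves" is a list of rows, each a list of 3 entries, a list of its own where there are three numbers: the shift along the tool's x, y, z in mm, then the turn, a rotation vector about the tool's x, y, z in rad, then the finger opening in mm, from 0 to 85.4. A call has 1 to 8 rows; each row is the pose to reach, as a shift and turn from the pose commanded when the call began, along the tool's axes at that moment; what a row does not reach only later rows make up. A row lasts 1/12 s, in which the tool goes at most 41.7 mm and 7.16 degrees, less where a joint would pass 70% of its speed; a pose out of reach is approached as far as the arm can. A call with a gripper value outside its range is refused whole. The fingers move at their own pace and stop on an object; "grip_force" is the grip in N (left out, the last holds). Time passes only in rows, so rows that repeat a pose let the fingers close. It gives the time, the measured TCP pose, the force, the opening and the grip force at its end, in the units of the state.
- telemetry.get_state(): the state, without advancing time (a new reading comes with each control period).
- imaging.read_camera(name): name is "side" or "top"; returns the picture (420x560x3 uint8, red, green, blue); there is no depth.
- imaging.camera_params(name): a dict with "camera_matrix" (3x3 intrinsics, pixels), "pose" (4x4, takes a point from camera to world coordinates). Camera axes: x right, y up, looking along -z (the intrinsics and any distortion apply to the point x, -y, -z); pixel columns grow to the right and rows downward; lengths in m; the calibration is good to about 2 mm. A picture is of the moment at which its call begins. camera_params takes no time and is no camera call.
- env.hand_in(): hands the job in; it is judged then, once.
The state is a dict: "clock": time; "joint_pos": joint angles; "qvel": joint speeds; "tau": joint torques, N m; "tcp_pos": TCP position; "orientation": TCP orientation; "wrist_force": force on the tool from outside, world axes, zero at the start; "ft_torque": the same for the moment, N m; "finger_gap": finger opening in m; "grip_force": force on a finger pad.
Only numpy, scipy, OpenCV 4.12 (cv2) and the standard library are available. Lean on these libraries where they do the work, as an engineer would, in place of code of your own. Each camera call takes 0.05 s, during which the arm holds its last target. There are 200 camera calls.

TASK

A dismantled toy truck is piled up on the repair table. Unstack it from the top down, setting each part flat inside the white dish made for it before taking the next: the small wheel in the small round dish, the cab in the square dish, the big wheel in the big round dish, the chassis in the oblong dish. Keep every part the right way up, leave the toy car and the screw cup where they stand, and let go of everything at the end.

Things in the scene. Friction and masses are not known exactly. Their poses are not given: they have to be found in the camera images.
- small_wheel: Small toy wheel, the top of the stack: black rubber disc with a grey metal hub cap, 42 mm diameter, 24 mm thick, lying flat. It stands on the cab. Origin: centre of its underside; z is its axis, up. 28 to 52 g.
- cab: Toy truck cab: yellow square block with dark windows, 50 x 50 mm, 40 mm high, second from the top, standing on the big wheel. Origin: centre of its underside; x and y are normal to its sides, z up. 56 to 104 g.
- big_wheel: Big toy wheel: black rubber disc with a grey metal hub cap, 64 mm diameter, 26 mm thick, lying flat on the chassis, third from the top. Origin: centre of its underside; z is its axis, up. 63 to 117 g.
- chassis: Toy truck chassis: yellow oblong block, 110 mm long (its x), 60 mm wide (its y), 26 mm high, the bottom of the stack, standing on the table. Origin: centre of its underside; z up. 126 to 234 g.
- small_dish: Small round white dish with a grey floor, fixed to the table: inside diameter 62 mm, outside 68 mm. Floor 3 mm and rim 9 mm above the table. Origin: centre of its underside, on the table.
- square_dish: Square white dish with a grey floor, fixed to the table: inside 70 x 70 mm, outside 76 x 76 mm, sides along its x and y. Floor 3 mm and rim 9 mm above the table. Origin: centre of its underside, on the table.
- big_dish: Big round white dish with a grey floor, fixed to the table: inside diameter 84 mm, outside 90 mm. Floor 3 mm and rim 9 mm above the table. Origin: centre of its underside, on the table.
- long_dish: Oblong white dish with a grey floor, fixed to the table: inside 130 mm (its x) x 80 mm (its y), outside 136 x 86 mm. Floor 3 mm and rim 9 mm above the table. Origin: centre of its underside, on the table.
- toy_car: Bystander to leave alone: loose red toy car, 70 mm long (its x), 34 mm wide, 28 mm high, on the table. Origin: centre of its underside.
- screw_cup: Bystander to leave alone: loose orange round cup, 70 mm diameter at the rim, 40 mm high, with small screws in it. Origin: centre of its underside.
Not all that is in view belongs to the job. Leave any brown look-alike of the big_wheel alone. Leave any purple look-alike of the cab alone.

How it is judged:
On the way, in this order (a step that is already met when the one before it is completed fails the run):
1. the small wheel is in the small round dish (horizontal distance between small_wheel and small_dish below 0.015 m and z of small_wheel in the frame of small_dish below 0.006 m and angle between small_wheel's own z axis and vertical below 0.08 rad), for 0.2 s.
2. the cab is in the square dish (horizontal distance between cab and square_dish below 0.015 m and z of cab in the frame of square_dish below 0.006 m and angle between cab's own z axis and vertical below 0.08 rad), for 0.2 s.
3. the big wheel is in the big round dish (horizontal distance between big_wheel and big_dish below 0.015 m and z of big_wheel in the frame of big_dish below 0.006 m and angle between big_wheel's own z axis and vertical below 0.08 rad), for 0.2 s.
4. the chassis is in the oblong dish (horizontal distance between chassis and long_dish below 0.015 m and z of chassis in the frame of long_dish below 0.006 m and angle between chassis's own z axis and vertical below 0.08 rad), for 0.2 s.
At the end, for the whole second after the job is handed in: Each part lies flat (within 0.08 rad) and at rest on the floor of its own dish (origin under 6 mm above the dish's origin), centre within 15 mm of the dish's: small wheel small round, cab square, big wheel big round, chassis oblong. Toy car and screw cup within 30 mm of their starts (all of step 1 and all of step 2 and all of step 3 and all of step 4 and linear speed of each of small_wheel, cab, big_wheel, chassis below 0.02 m/s and distance of each of toy_car, screw_cup from where it was at the start of the episode below 0.03 m); the robot touches nothing.
It fails at once if a part is tipped over (more than 1 rad) (angle between any of small_wheel, cab, big_wheel, chassis's own z axis and vertical above 1 rad).
It fails at once if the toy car or the screw cup is displaced by more than 30 mm (distance of any of toy_car, screw_cup from where it was at the start of the episode above 0.03 m).
It also fails if it takes over 112 s, if anything falls off the work surface, if the arm or the gripper's body presses on something with over 40 N, if the wrist force passes 120 N, or if a joint passes its speed limit or range.

## Working session

There is one attempt and no reset: what is moved stays moved. The work goes in short steps, Python scripts to look and compute and a tool call to move; the robot and the scene stay as the last step left them, time stands still between calls to the robot, and variables do not carry over. Pictures are saved under pics/ and viewed, at most 14 in all, crops included, and the job is handed in when it is done.

Besides the shell and the picture viewer there is one more tool, called after "Emit:" as name(argument=value, ...), one argument or row to a line, values as JSON. step_arm: Moves the arm, as the interface text tells. Its arguments: {"type":"object","properties":{"moves":{"type":"array"},"grip_force":{"type":"number"}},"required":["moves"]}

```bash
mkdir -p pics; python3 - <<'E'
from workcell import telemetry, imaging, env
import cv2
for n in("top","side"):
    im=imaging.read_camera(n); cv2.imwrite(f"pics/{n}0.png",im[:,:,::-1])
    p=imaging.camera_params(n); print(n,p["camera_matrix"],p["pose"],[k for k in p])
print(telemetry.get_state())
E
```

```text
top [[415.62554582   0.         280.49167006]
 [  0.         415.62554582 209.50207534]
 [  0.           0.           1.        ]] [[-6.40155202e-02  9.77711760e-01 -1.99954314e-01  3.10945646e-01]
 [-9.97948897e-01 -6.27401029e-02  1.27153115e-02 -2.15420196e-02]
 [-1.13244647e-04  2.00358164e-01  9.79722712e-01  9.58351998e-01]
 [ 0.00000000e+00  0.00000000e+00  0.00000000e+00  1.00000000e+00]] ['camera_matrix', 'pose']
side [[449.01765066   0.         275.09187632]
 [  0.         449.01765066 204.20855528]
 [  0.           0.           1.        ]] [[ 0.99642109  0.07044602 -0.04671578  0.43883306]
 [-0.0819234   0.66869067 -0.73901376 -0.66406123]
 [-0.02082217  0.74019602  0.67206867  0.65870222]
 [ 0.          0.          0.          1.        ]] ['camera_matrix', 'pose']
{'clock': 0.1, 'joint_pos': array([1.06440438e+00, 3.13933462e-01, 4.51012837e-02, 1.30359176e+00,
       1.11866490e-05, 1.43118073e+00]), 'qvel': array([ 0.00023789, -0.00133515,  0.00260186,  0.00086291,  0.00121106,
       -0.00137061]), 'tau': array([ 2.43884286e-03, -4.81721556e+01,  2.99245977e+01,  1.26329967e-02,
       -2.42738006e-04, -6.00032408e-06]), 'tcp_pos': array([0.20599502, 0.53635576, 0.23049695]), 'orientation': array([-2.63619301e-04,  1.82361918e-01,  9.83231137e-01, -7.69945141e-04]), 'wrist_force': array([-0.24932734, -0.73039916, -0.35903408]), 'ft_torque': array([-0.01827843,  0.05244886,  0.00154793]), 'grip_force': 0.0, 'finger_gap': 0.08504786739000011}
```

View pics/top0.png

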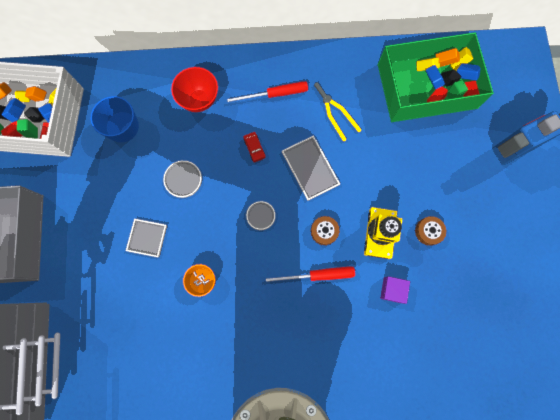

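View pics/side0.png

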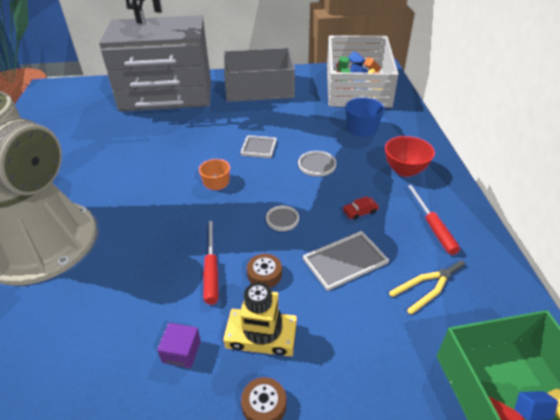

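Top view: the stack is at about (385,230). Dishes: long (310,167), small round (260,215), big round (182,179), square (147,238). The car is at (254,148) and the cup at (199,280). The brown wheels and the purple block are decoys. I'll measure the dishes by mask and enlarge the stack.

```bash
cat > h.py <<'E'
from workcell import telemetry, imaging, env
import cv2, numpy as np
def cast(n,uv,z):
    p=imaging.camera_params(n);K=np.array(p["camera_matrix"]);T=np.array(p["pose"])
    uv=np.atleast_2d(np.asarray(uv,float)); d=np.c_[uv,np.ones(len(uv))]@np.linalg.inv(K).T
    d=(d*[1,-1,-1])@T[:3,:3].T; return T[:3,3]+d*((z-T[2,3])/d[:,2])[:,None]
def proj(n,X):
    p=imaging.camera_params(n);K=np.array(p["camera_matrix"]);T=np.array(p["pose"])
    c=(np.atleast_2d(X)-T[:3,3])@T[:3,:3]*[1,-1,-1]; c=c@K.T; return c[:,:2]/c[:,2:]
def rect(pts):  # metric min-area rect: centre mm, size, angle deg
    (c,s,a)=cv2.minAreaRect((pts[:,:2]*1000).astype(np.float32)); return np.round(c,1),np.round(s,1),round(a,1)
E
python3 - <<'E'
from h import *
for n,cs in(("top",dict(long=(310,167),small=(260,215),big=(182,179),square=(147,238))),("side",dict(long=(346,259),small=(282,218),big=(317,162),square=(259,146)))):
    im=cv2.imread(f"pics/{n}0.png"); b,g,r=[im[:,:,i].astype(int) for i in range(3)]
    m=((b-r)<45).astype(np.uint8)
    N,L=cv2.connectedComponents(m)
    for k,c in cs.items():
        q=(L==L[c[1],c[0]]).astype(np.uint8)
        ct=max(cv2.findContours(q,cv2.RETR_EXTERNAL,cv2.CHAIN_APPROX_NONE)[0],key=len)[:,0]
        P=cast(n,ct,.008); e=cv2.fitEllipse((P[:,:2]*1000).astype(np.float32))
        print(n,k,rect(P),np.round(e[0],1))
a=cv2.imread("pics/top0.png")[175:285,330:440]; s=cv2.imread("pics/side0.png")[275:370,215:310]
cv2.imwrite("pics/crop0.png",np.hstack([cv2.resize(a,(400,400),interpolation=cv2.INTER_CUBIC),cv2.resize(s,(400,400),interpolation=cv2.INTER_CUBIC)]))
E
```

```text
top long (array([ 603.4, -110.9]), array([138.1,  88.7]), 23.1) [ 603.5 -111. ]
top small (array([494. ,  14.7]), array([65.3, 68.7]), 86.5) [494.5  14. ]
top big (array([594. , 193.2]), array([87.8, 89. ]), 88.5) [594.9 193.5]
top square (array([459.3, 278.9]), array([78.6, 75.9]), 75.1) [459.4 279. ]
side long (array([ 603.9, -114.7]), array([142.7,  95.2]), 23.1) [ 604.1 -115. ]
side small (array([493.8,   8.6]), array([78.2, 69.1]), 83.1) [494.8   8.5]
side big (array([595.4, 184.8]), array([94.5, 90.6]), 83.1) [595.4 186.7]
side square (array([460.2, 272.8]), array([86.5, 81.4]), 75.1) [460.2 272.8]
```

View pics/crop0.png

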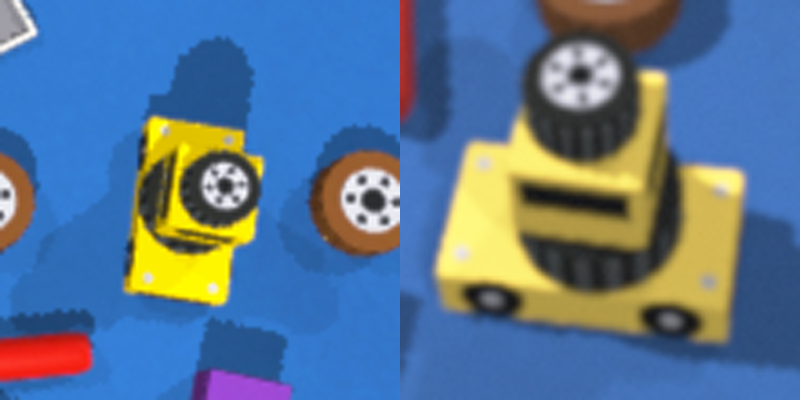

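Left is the top crop, right the side crop. The hub centre of the small wheel is at about (224,184) top and (180,75) side. The cab and chassis outlines are visible, and the parts are offset from each other.

```bash
python3 - <<'E'
from h import *
t=lambda q:(np.array(q,float)+.5)*.275-.5+[330,175]
s=lambda q:(np.array(q,float)+.5)*.2375-.5+[215,275]
r=lambda x:np.round(x[:,:2]*1000,1).tolist()
print("wheel",r(cast("top",t([[224,184]]),.116)),r(cast("side",s([[180,75]]),.116)))
c=cast("top",t([[262,158],[243,240],[160,232]]),.092);print("cab top",r(c))
c=cast("side",s([[268,72],[245,192],[115,172]]),.092);print("cab side",r(c))
c=cast("top",t([[148,117],[243,130],[228,304],[127,290]]),.026);print("chassis top",r(c),rect(c))
c=cast("side",s([[70,142],[345,172],[330,303],[38,275]]),.026);print("chassis side",r(c),rect(c))
print(np.degrees(2*np.arctan2(.98323,.18236)))
from scipy.spatial.transform import Rotation as R
q=telemetry.get_state()["orientation"];print(R.from_quat(q[[1,2,3,0]]).as_matrix().round(3))
E
```

```text
wheel [[435.4, -257.2]] [[434.5, -258.1]]
cab top [[452.8, -287.8], [405.7, -271.0], [413.4, -223.8]]
cab side [[466.6, -242.0], [454.2, -292.0], [409.4, -279.6]]
chassis top [[494.3, -239.6], [482.2, -298.4], [374.2, -276.1], [386.8, -215.0]] (array([ 434.5, -256.7]), array([ 62.4, 110.3]), 78.3)
chassis side [[388.5, -219.1], [495.6, -243.4], [483.5, -299.0], [376.0, -277.2]] (array([ 435.9, -259.7]), array([ 59.4, 109.8]), 77.8)
158.98545495731204
[[-0.933  0.359 -0.001]
 [ 0.359  0.933 -0.001]
 [ 0.    -0.002 -1.   ]]
```

```bash
cat >> h.py <<'E'
from scipy.spatial.transform import Rotation as R
def go(*wps):  # waypoints (x,y,z mm, azimuth of tool y deg): shift mm / rotvec in current tool axes
    s=telemetry.get_state(); A=R.from_quat(s["orientation"][[1,2,3,0]])
    print("t",round(s["clock"],2),"tcp",np.round(s["tcp_pos"]*1000,1),"az",np.degrees(np.arctan2(*A.as_matrix()[1::-1,1])).round(1),"gap",round(s["finger_gap"]*1000,1))
    for x,y,z,az in wps:
        a=np.radians(az); B=R.from_matrix(np.array([[-np.sin(a),np.cos(a),0],[np.cos(a),np.sin(a),0],[0,0,-1]]))
        print((x,y,z,az),A.inv().apply(np.array([x,y,z])-s["tcp_pos"]*1000).round(1).tolist(),(A.inv()*B).as_rotvec().round(4).tolist())
E
python3 -c "
from h import *
go((435,-257.7,200,75),(435,-257.7,99,75))"
```

```text
t 0.1 tcp [206.  536.4 230.5] az 69.0 gap 85.0
(435, -257.7, 200, 75) [-498.5, -659.1, 31.4] [-0.0016, -0.0003, -0.105]
(435, -257.7, 99, 75) [-498.6, -658.9, 132.4] [-0.0016, -0.0003, -0.105]
```

Emit:
step_arm(
  moves=[
    [[-412, -308, 20], [0, 0, -0.105], 70],
    [[-412, -308, 20], [0, 0, -0.105], 70],
    [[-412, -308, 20], [0, 0, -0.105], 70],
    [[-412, -308, 20], [0, 0, -0.105], 70],
    [[-412, -308, 20], [0, 0, -0.105], 70],
    [[-412, -308, 20], [0, 0, -0.105], 70],
    [[-412, -308, 20], [0, 0, -0.105], 70],
    [[-412, -308, 20], [0, 0, -0.105], 70],
  ],
  grip_force=40,
)

```text
clock: 0.77
tcp_pos: [0.384, 0.2531, 0.2181]
orientation: [-0.0, 0.13, 0.991, -0.0]
wrist_force: [1.8, -0.0, 0.2]
finger_gap: 0.0699
grip_force: 0.0
```

```bash
python3 -c "
from h import *
go((435,-257.7,200,75),(435,-257.7,99,75))"
```

```text
t 0.77 tcp [384.  253.1 218.1] az 75.0 gap 69.9
(435, -257.7, 200, 75) [-181.2, -480.2, 18.1] [-0.0001, -0.0002, 0.0004]
(435, -257.7, 99, 75) [-181.2, -480.2, 119.1] [-0.0001, -0.0002, 0.0004]
```

Emit:
step_arm(
  moves=[
    [[-181, -480, 18], [0, 0, 0], 70],
    [[-181, -480, 18], [0, 0, 0], 70],
    [[-181, -480, 18], [0, 0, 0], 70],
    [[-181, -480, 18], [0, 0, 0], 70],
    [[-181, -480, 18], [0, 0, 0], 70],
    [[-181, -480, 18], [0, 0, 0], 70],
    [[-181, -480, 18], [0, 0, 0], 70],
    [[-181, -480, 18], [0, 0, 0], 70],
  ],
)

```text
clock: 1.43
tcp_pos: [0.416, -0.0785, 0.2065]
orientation: [-0.0, 0.131, 0.991, 0.0]
wrist_force: [1.5, 0.8, -0.1]
finger_gap: 0.0704
grip_force: 0.0
```

Emit:
step_arm(
  moves=[
    [[-80, -210, 8], [0, 0, 0], 70],
    [[-80, -210, 8], [0, 0, 0], 70],
    [[-80, -210, 8], [0, 0, 0], 70],
    [[-80, -210, 8], [0, 0, 0], 70],
    [[-80, -210, 8], [0, 0, 0], 70],
    [[-80, -210, 8], [0, 0, 0], 70],
    [[-80, -210, 8], [0, 0, 0], 70],
    [[-80, -210, 8], [0, 0, 0], 70],
  ],
)

```text
clock: 2.1
tcp_pos: [0.4389, -0.3003, 0.1978]
orientation: [-0.001, 0.131, 0.991, 0.001]
wrist_force: [-0.8, 0.1, 0.0]
finger_gap: 0.0703
grip_force: 0.0
```

```bash
python3 -c "
from h import *
go((435,-257.7,200,75),(435,-257.7,99,75))"
```

```text
t 2.1 tcp [ 438.9 -300.3  197.8] az 74.9 gap 70.3
(435, -257.7, 200, 75) [14.9, 40.1, -2.2] [0.0015, -0.0018, -0.0019]
(435, -257.7, 99, 75) [14.7, 39.9, 98.8] [0.0015, -0.0018, -0.0019]
```

Emit:
step_arm(
  moves=[
    [[15, 40, 0], [0, 0, 0], 65],
    [[15, 40, 0], [0, 0, 0], 65],
    [[15, 40, 0], [0, 0, 0], 65],
    [[15, 40, 30], [0, 0, 0], 65],
    [[15, 40, 60], [0, 0, 0], 65],
    [[15, 40, 60], [0, 0, 0], 65],
  ],
)

```text
clock: 2.6
tcp_pos: [0.4328, -0.2544, 0.1342]
orientation: [-0.003, 0.13, 0.992, 0.002]
wrist_force: [-1.1, 0.7, -0.7]
finger_gap: 0.0651
grip_force: 0.0
```

```bash
python3 - <<'E'
from h import *
go((435,-257.7,99,75))
ims=[imaging.read_camera(n)[:,:,::-1] for n in("top","side")]
cv2.imwrite("pics/c1.png",np.hstack([cv2.resize(ims[0][175:285,330:440],(400,400)),cv2.resize(ims[1][225:370,190:335],(400,400))]))
E
```

```text
t 2.6 tcp [ 432.8 -254.4  134.2] az 75.1 gap 65.1
(435, -257.7, 99, 75) [-3.3, -2.8, 35.2] [0.0034, -0.0071, 0.0017]
```

View pics/c1.png

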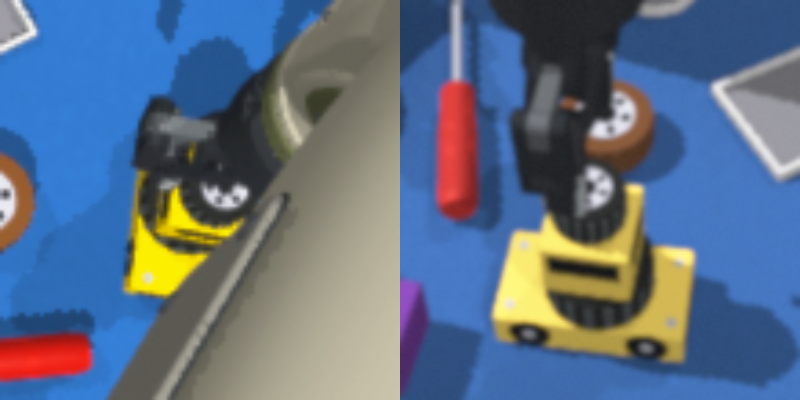

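The fingers straddle the small wheel (left crop (220,190)), so I descend.

Emit:
step_arm(
  moves=[
    [[-3, -2, 10], [0, 0, 0], 65],
    [[-3, -2, 20], [0, 0, 0], 65],
    [[-3, -2, 30], [0, 0, 0], 65],
    [[-3, -2, 34], [0, 0, 0], 65],
    [[-3, -2, 35], [0, 0, 0], 65],
    [[-3, -2, 35], [0, 0, 0], 65],
  ],
)

```text
clock: 3.2
tcp_pos: [0.4375, -0.2601, 0.1032]
orientation: [-0.0, 0.131, 0.991, 0.0]
wrist_force: [-0.7, -0.0, 0.2]
finger_gap: 0.0649
grip_force: 0.0
```

```bash
python3 -c "
from h import *
go((435,-257.7,98,75))"
```

```text
t 3.2 tcp [ 437.5 -260.1  103.2] az 75.0 gap 64.9
(435, -257.7, 98, 75) [3.0, 1.7, 5.2] [0.0005, -0.0009, -0.0001]
```

Emit:
step_arm(
  moves=[
    [[3, 2, 5], [0, 0, 0], 65],
    [[3, 2, 5], [0, 0, 0], 65],
    [[3, 2, 5], [0, 0, 0], 65],
    [[3, 2, 5], [0, 0, 0], 65],
    [[3, 2, 5], [0, 0, 0], 36],
    [[3, 2, 5], [0, 0, 0], 36],
    [[3, 2, 5], [0, 0, 0], 36],
    [[3, 2, 5], [0, 0, 0], 36],
  ],
  grip_force=40,
)

```text
clock: 3.87
tcp_pos: [0.4358, -0.2578, 0.0992]
orientation: [0.0, 0.13, 0.991, -0.0]
wrist_force: [-0.8, 1.1, 3.7]
finger_gap: 0.0407
grip_force: 40.5
```

```bash
python3 -c "
from h import *
go((435,-257.7,240,75),(494,13.2,140,75))"
```

```text
t 3.87 tcp [ 435.8 -257.8   99.2] az 75.0 gap 40.7
(435, -257.7, 240, 75) [0.6, -0.1, -140.8] [-0.0002, 0.001, 0.0001]
(494, 13.2, 140, 75) [13.8, 276.8, -40.9] [-0.0002, 0.001, 0.0001]
```

Emit:
step_arm(
  moves=[
    [[0, 0, -20], [0, 0, 0], 36],
    [[0, 0, -40], [0, 0, 0], 36],
    [[4, 77, -41], [0, 0, 0], 36],
    [[6, 117, -41], [0, 0, 0], 36],
    [[8, 157, -41], [0, 0, 0], 36],
    [[10, 197, -41], [0, 0, 0], 36],
    [[12, 237, -41], [0, 0, 0], 36],
    [[14, 277, -41], [0, 0, 0], 36],
  ],
)

```text
clock: 4.53
tcp_pos: [0.4878, -0.0113, 0.1396]
orientation: [0.0, 0.131, 0.991, -0.0]
wrist_force: [0.8, 1.4, -0.5]
finger_gap: 0.0405
grip_force: 40.6
```

Emit:
step_arm(
  moves=[
    [[0, 0, 0], [0, 0, 0], 36],
    [[0, 0, 0], [0, 0, 0], 36],
    [[0, 0, 0], [0, 0, 0], 36],
    [[0, 0, 0], [0, 0, 0], 36],
    [[0, 0, 0], [0, 0, 0], 36],
  ],
)

```text
clock: 4.95
tcp_pos: [0.4877, -0.0145, 0.1395]
orientation: [-0.0, 0.132, 0.991, -0.0]
wrist_force: [0.7, -0.6, -0.7]
finger_gap: 0.0404
grip_force: 40.7
```

```bash
python3 -c "
from h import *
go((494,13.2,50,75),(494,13.2,11,75))"
```

```text
t 4.95 tcp [487.7 -14.5 139.5] az 74.9 gap 40.4
(494, 13.2, 50, 75) [1.1, 28.4, 89.5] [-0.0001, -0.0001, -0.0024]
(494, 13.2, 11, 75) [1.1, 28.4, 128.5] [-0.0001, -0.0001, -0.0024]
```

Emit:
step_arm(
  moves=[
    [[1, 28, 0], [0, 0, -0.002], 36],
    [[1, 28, 40], [0, 0, -0.002], 36],
    [[1, 28, 80], [0, 0, -0.002], 36],
    [[1, 28, 110], [0, 0, -0.002], 36],
    [[1, 28, 118], [0, 0, -0.002], 36],
    [[1, 28, 118], [0, 0, -0.002], 36],
    [[1, 28, 118], [0, 0, -0.002], 36],
    [[1, 28, 118], [0, 0, -0.002], 36],
  ],
)

```text
clock: 5.62
tcp_pos: [0.4959, 0.0133, 0.0236]
orientation: [0.002, 0.13, 0.992, 0.0]
wrist_force: [-0.1, -0.4, -0.7]
finger_gap: 0.0407
grip_force: 40.7
```

```bash
python3 - <<'E'
from h import *
go((494,13.2,11,75))
ims=[imaging.read_camera(n)[:,:,::-1] for n in("top","side")]
cv2.imwrite("pics/c2.png",np.hstack([cv2.resize(ims[0][160:270,205:315],(400,400)),cv2.resize(ims[1][165:265,232:332],(400,400))]))
E
```

```text
t 5.62 tcp [495.9  13.3  23.6] az 75.1 gap 40.7
(494, 13.2, 11, 75) [1.9, -0.6, 12.6] [0.0005, 0.0033, 0.0009]
```

View pics/c2.png

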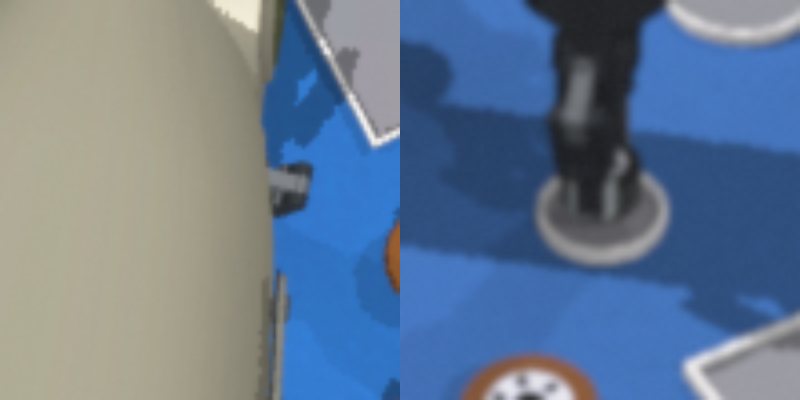

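The side crop shows the gripper centred over the small dish at (600,220). I lower the last bit and release.

Emit:
step_arm(
  moves=[
    [[1, 0, 5], [0, 0, 0], 36],
    [[1, 0, 9], [0, 0, 0], 36],
    [[1, 0, 12], [0, 0, 0], 36],
    [[1, 0, 12], [0, 0, 0], 36],
    [[1, 0, 12], [0, 0, 0], 36],
  ],
)

```text
clock: 6.13
tcp_pos: [0.4933, 0.0145, 0.0101]
orientation: [0.0, 0.129, 0.992, -0.0]
wrist_force: [-0.8, 0.6, 5.2]
finger_gap: 0.0403
grip_force: 41.2
```

```bash
python3 -c "
from h import *
go((494,13.2,11,75));print(telemetry.get_state()['wrist_force'])"
```

```text
t 6.13 tcp [493.3  14.5  10.1] az 75.1 gap 40.3
(494, 13.2, 11, 75) [-1.0, -1.1, -0.9] [0.0, 0.0007, 0.0022]
[-0.80069897  0.59266996  5.18095206]
```

Emit:
step_arm(
  moves=[
    [[0, 0, 0], [0, 0, 0], 60],
    [[0, 0, 0], [0, 0, 0], 66],
    [[0, 0, 0], [0, 0, 0], 66],
    [[0, 0, 0], [0, 0, 0], 66],
    [[0, 0, -40], [0, 0, 0], 66],
    [[0, 0, -80], [0, 0, 0], 66],
    [[0, 0, -120], [0, 0, 0], 66],
    [[0, 0, -120], [0, 0, 0], 66],
  ],
)

```text
clock: 6.8
tcp_pos: [0.4977, 0.0139, 0.137]
orientation: [0.006, 0.129, 0.992, 0.0]
wrist_force: [1.8, 0.2, 0.1]
finger_gap: 0.0661
grip_force: 0.0
```

Emit:
step_arm(
  moves=[
    [[14, -138, -10], [0, 0, 0], 66],
    [[14, -138, -10], [0, 0, 0], 66],
    [[14, -138, -10], [0, 0, 0], 66],
    [[14, -138, -10], [0, 0, 0], 66],
    [[14, -138, -10], [0, 0, 0], 66],
    [[14, -138, -10], [0, 0, 0], 66],
  ],
)

```text
clock: 7.3
tcp_pos: [0.444, -0.1159, 0.1396]
orientation: [0.0, 0.131, 0.991, 0.0]
wrist_force: [-0.3, -0.3, -0.7]
finger_gap: 0.0659
grip_force: 0.0
```

```bash
python3 - <<'E'
from h import *
go((435,-258,150,75),(435,-258,64,75))
ims=[imaging.read_camera(n)[:,:,::-1] for n in("top","side")]
cv2.imwrite("pics/top3.png",ims[0]);cv2.imwrite("pics/side3.png",ims[1])
cv2.imwrite("pics/c3.png",np.vstack([np.hstack([cv2.resize(i,(400,300)) for i in ims]),np.hstack([cv2.resize(ims[1][165:265,232:332],(300,300)),cv2.resize(ims[1][275:370,215:310],(300,300)),np.zeros((300,200,3),np.uint8)])]))
E
```

```text
t 7.3 tcp [ 444.  -115.9  139.6] az 75.0 gap 65.9
(435, -258, 150, 75) [-28.2, -139.6, -10.5] [0.0006, 0.0001, -0.0004]
(435, -258, 64, 75) [-28.2, -139.6, 75.5] [0.0006, 0.0001, -0.0004]
```

View pics/c3.png

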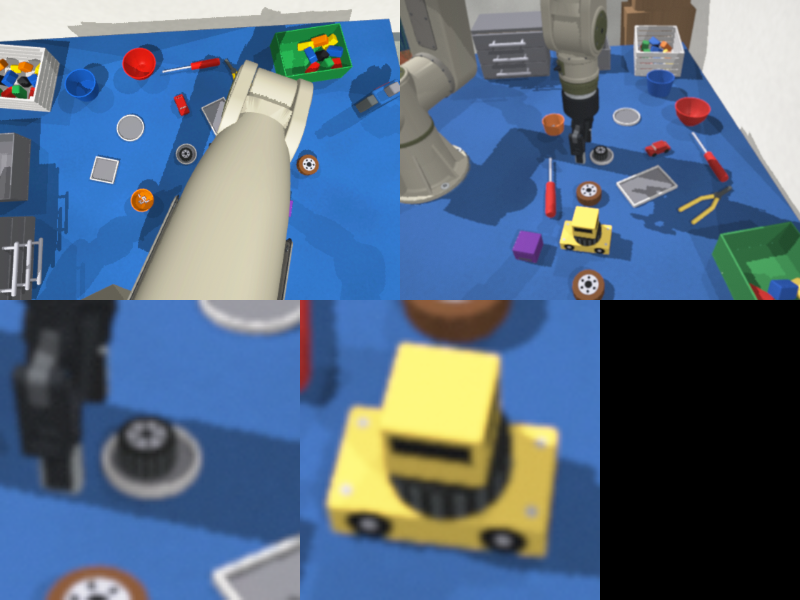

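The small wheel sits centred in its dish at (150,460). The cab top face corners in the side crop are about (101,42), (201,54), (189,158) and (84,141). Next I refine the cab pose.

```bash
python3 - <<'E'
from h import *
s=lambda q:(np.array(q,float)+.5)*.3167-.5+[215,275]
c=cast("side",s([[101,42],[201,54],[189,158],[84,141]]),.092);print(np.round(c[:,:2]*1000,1).tolist(),rect(c),c.mean(0))
E
```

```text
[[418.1, -230.0], [466.7, -242.1], [456.1, -299.8], [408.3, -286.1]] (array([ 437.1, -264.9]), array([61.8, 49.9]), 79.6) [ 0.43729279 -0.26448379  0.092     ]
```

Emit:
step_arm(
  moves=[
    [[-29, -140, 0], [0, 0, -0.017], 68],
    [[-29, -140, 0], [0, 0, -0.017], 68],
    [[-29, -140, 0], [0, 0, -0.017], 68],
    [[-29, -140, 0], [0, 0, -0.017], 68],
    [[-29, -140, 0], [0, 0, -0.017], 68],
    [[-29, -140, 10], [0, 0, -0.017], 68],
    [[-29, -140, 20], [0, 0, -0.017], 68],
    [[-29, -140, 20], [0, 0, -0.017], 68],
  ],
)

```text
clock: 8.07
tcp_pos: [0.435, -0.2551, 0.1168]
orientation: [-0.002, 0.12, 0.993, 0.002]
wrist_force: [-0.4, 0.9, -0.4]
finger_gap: 0.0682
grip_force: 0.0
```

```bash
python3 -c "
from h import *
go((436,-259,62,76))"
```

```text
t 8.07 tcp [ 435.  -255.1  116.8] az 76.2 gap 68.2
(436, -259, 62, 76) [-2.1, -3.7, 54.8] [0.0026, -0.0044, 0.0039]
```

Emit:
step_arm(
  moves=[
    [[0, -2, 0], [0, 0, 0], 68],
    [[0, -2, 0], [0, 0, 0], 68],
    [[0, -2, 10], [0, 0, 0], 68],
    [[0, -2, 14], [0, 0, 0], 68],
    [[0, -2, 14], [0, 0, 0], 68],
    [[0, -2, 14], [0, 0, 0], 68],
    [[0, -2, 14], [0, 0, 0], 68],
  ],
)

```text
clock: 8.65
tcp_pos: [0.4357, -0.2601, 0.1056]
orientation: [0.0, 0.121, 0.993, 0.0]
wrist_force: [-0.2, -0.6, 0.0]
finger_gap: 0.0677
grip_force: 0.0
```

```bash
python3 -c "
from h import *
go((436,-259,62,76))"
```

```text
t 8.65 tcp [ 435.7 -260.1  105.6] az 76.1 gap 67.7
(436, -259, 62, 76) [-0.0, 1.1, 43.6] [0.0001, -0.0, 0.0015]
```

Emit:
step_arm(
  moves=[
    [[0, 1, 15], [0, 0, 0], 68],
    [[0, 1, 30], [0, 0, 0], 68],
    [[0, 1, 40], [0, 0, 0], 68],
    [[0, 1, 43], [0, 0, 0], 68],
    [[0, 1, 43], [0, 0, 0], 68],
    [[0, 1, 43], [0, 0, 0], 55],
    [[0, 1, 43], [0, 0, 0], 44],
    [[0, 1, 43], [0, 0, 0], 44],
  ],
)

```text
clock: 9.32
tcp_pos: [0.4366, -0.2596, 0.0635]
orientation: [0.001, 0.121, 0.993, -0.0]
wrist_force: [0.9, 0.6, -0.6]
finger_gap: 0.0494
grip_force: 42.2
```

Emit:
step_arm(
  moves=[
    [[0, 0, 0], [0, 0, 0], 44],
    [[0, 0, 0], [0, 0, 0], 44],
    [[0, 0, -15], [0, 0, 0], 44],
    [[0, 0, -45], [0, 0, 0], 44],
    [[0, 0, -80], [0, 0, 0], 44],
    [[0, 0, -80], [0, 0, 0], 44],
    [[0, 0, -80], [0, 0, 0], 44],
  ],
)

```text
clock: 9.9
tcp_pos: [0.4373, -0.2602, 0.1448]
orientation: [0.002, 0.121, 0.993, -0.001]
wrist_force: [-0.7, 1.1, -0.5]
finger_gap: 0.0497
grip_force: 42.4
```

```bash
python3 -c "
from h import *
go((400,140,150,75),(459.5,278,130,75))"
```

```text
t 9.9 tcp [ 437.3 -260.2  144.8] az 76.1 gap 49.7
(400, 140, 150, 75) [132.4, 379.5, -6.6] [-0.002, 0.0044, 0.0191]
(459.5, 278, 130, 75) [107.9, 527.7, 13.2] [-0.002, 0.0044, 0.0191]
```

Emit:
step_arm(
  moves=[
    [[108, 528, 0], [0, 0, 0.018], 44],
    [[108, 528, 0], [0, 0, 0.018], 44],
    [[108, 528, 0], [0, 0, 0.018], 44],
    [[108, 528, 0], [0, 0, 0.018], 44],
    [[108, 528, 0], [0, 0, 0.018], 44],
    [[108, 528, 0], [0, 0, 0.018], 44],
    [[108, 528, 0], [0, 0, 0.018], 44],
    [[108, 528, 0], [0, 0, 0.018], 44],
  ],
)

```text
clock: 10.57
tcp_pos: [0.4482, 0.0759, 0.1414]
orientation: [-0.001, 0.13, 0.991, -0.0]
wrist_force: [1.8, -1.3, -0.8]
finger_gap: 0.0493
grip_force: 42.3
```

```bash
python3 -c "
from h import *
go((459.5,278,130,75))"
```

```text
t 10.57 tcp [448.2  75.9 141.4] az 75.0 gap 49.3
(459.5, 278, 130, 75) [41.2, 198.1, 11.4] [-0.0004, -0.0019, 0.0007]
```

Emit:
step_arm(
  moves=[
    [[41, 200, 0], [0, 0, 0], 44],
    [[41, 200, 0], [0, 0, 0], 44],
    [[41, 200, 0], [0, 0, 0], 44],
    [[41, 200, 0], [0, 0, 0], 44],
    [[41, 200, 0], [0, 0, 0], 44],
    [[41, 200, 0], [0, 0, 0], 44],
    [[41, 200, 0], [0, 0, 0], 44],
    [[41, 200, 0], [0, 0, 0], 44],
  ],
)

```text
clock: 11.23
tcp_pos: [0.4604, 0.2774, 0.1412]
orientation: [-0.001, 0.13, 0.992, -0.001]
wrist_force: [0.1, -0.3, -0.8]
finger_gap: 0.0495
grip_force: 42.4
```

```bash
python3 -c "
from h import *
go((459.5,278,30,75),(459.5,278,14,75))"
```

```text
t 11.23 tcp [460.4 277.4 141.2] az 75.1 gap 49.5
(459.5, 278, 30, 75) [0.8, 0.6, 111.2] [-0.0021, -0.0022, 0.0019]
(459.5, 278, 14, 75) [0.7, 0.6, 127.2] [-0.0021, -0.0022, 0.0019]
```

Emit:
step_arm(
  moves=[
    [[0, 0, 40], [0, 0, 0], 44],
    [[0, 0, 80], [0, 0, 0], 44],
    [[0, 0, 105], [0, 0, 0], 44],
    [[0, 0, 114], [0, 0, 0], 44],
    [[0, 0, 114], [0, 0, 0], 44],
    [[0, 0, 114], [0, 0, 0], 44],
    [[0, 0, 114], [0, 0, 0], 44],
    [[0, 0, 114], [0, 0, 0], 44],
  ],
)

```text
clock: 11.9
tcp_pos: [0.4634, 0.2782, 0.0308]
orientation: [0.002, 0.13, 0.991, 0.001]
wrist_force: [0.4, -0.1, -0.6]
finger_gap: 0.0496
grip_force: 42.4
```

```bash
python3 - <<'E'
from h import *
go((459.5,278,14,75))
ims=[imaging.read_camera(n)[:,:,::-1] for n in("top","side")]
cv2.imwrite("pics/c4.png",np.hstack([cv2.resize(ims[0][180:290,90:200],(400,400)),cv2.resize(ims[1][95:195,210:310],(400,400))]))
cv2.imwrite("pics/top4.png",ims[0]);cv2.imwrite("pics/side4.png",ims[1])
E
```

```text
t 11.9 tcp [463.4 278.2  30.8] az 75.0 gap 49.6
(459.5, 278, 14, 75) [3.8, -1.2, 16.8] [0.0024, 0.0031, 0.0004]
```

View pics/c4.png

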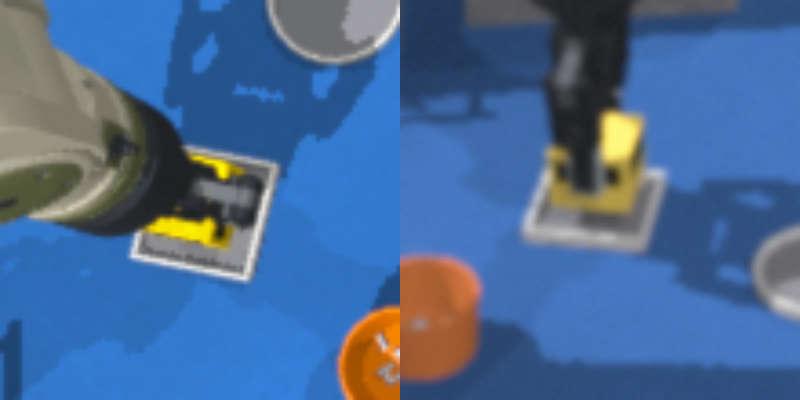

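The cab hangs centred over the square dish (side crop (597,205)). I lower it.

Emit:
step_arm(
  moves=[
    [[2, -1, 4], [0, 0, 0], 44],
    [[2, -1, 8], [0, 0, 0], 44],
    [[2, -1, 11], [0, 0, 0], 44],
    [[2, -1, 11], [0, 0, 0], 44],
    [[2, -1, 11], [0, 0, 0], 44],
    [[2, -1, 11], [0, 0, 0], 44],
  ],
)

```text
clock: 12.5
tcp_pos: [0.4593, 0.2774, 0.0175]
orientation: [-0.0, 0.13, 0.992, -0.0]
wrist_force: [0.1, 0.3, -1.9]
finger_gap: 0.0495
grip_force: 42.4
```

```bash
python3 -c "
from h import *
go((459.5,278,14,75))"
```

```text
t 12.5 tcp [459.3 277.4  17.5] az 75.1 gap 49.5
(459.5, 278, 14, 75) [-0.0, 0.7, 3.5] [-0.0001, -0.0002, 0.0011]
```

Emit:
step_arm(
  moves=[
    [[0, 0, 2], [0, 0, 0], 44],
    [[0, 0, 3], [0, 0, 0], 44],
    [[0, 0, 4], [0, 0, 0], 44],
    [[0, 0, 4], [0, 0, 0], 44],
    [[0, 0, 4], [0, 0, 0], 44],
  ],
)

```text
clock: 12.92
tcp_pos: [0.4595, 0.2774, 0.0145]
orientation: [0.0, 0.13, 0.992, 0.0]
wrist_force: [-2.4, -0.3, 6.4]
finger_gap: 0.0494
grip_force: 43.2
```

Emit:
step_arm(
  moves=[
    [[0, 0, 0], [0, 0, 0], 60],
    [[0, 0, 0], [0, 0, 0], 66],
    [[0, 0, 0], [0, 0, 0], 66],
    [[0, 0, 0], [0, 0, 0], 66],
    [[0, 0, -40], [0, 0, 0], 66],
    [[0, 0, -80], [0, 0, 0], 66],
    [[0, 0, -120], [0, 0, 0], 66],
    [[0, 0, -120], [0, 0, 0], 66],
  ],
)

```text
clock: 13.58
tcp_pos: [0.4637, 0.2792, 0.1415]
orientation: [0.005, 0.13, 0.992, 0.003]
wrist_force: [1.7, 0.1, 0.1]
finger_gap: 0.0659
grip_force: 0.0
```

Emit:
step_arm(
  moves=[
    [[-60, -220, 0], [0, 0, 0], 84],
    [[-60, -220, 0], [0, 0, 0], 84],
    [[-60, -220, 0], [0, 0, 0], 84],
    [[-60, -220, 0], [0, 0, 0], 84],
    [[-60, -220, 0], [0, 0, 0], 84],
    [[-60, -220, 0], [0, 0, 0], 84],
    [[-60, -220, 0], [0, 0, 0], 84],
    [[-60, -220, 0], [0, 0, 0], 84],
  ],
)

```text
clock: 14.25
tcp_pos: [0.4607, 0.0482, 0.1336]
orientation: [0.0, 0.132, 0.991, 0.0]
wrist_force: [-1.1, -0.3, -0.4]
finger_gap: 0.084
grip_force: 0.0
```

```bash
python3 - <<'E'
from h import *
go((436,-259,150,78))
ims=[imaging.read_camera(n)[:,:,::-1] for n in("top","side")]
cv2.imwrite("pics/c5.png",np.hstack([cv2.resize(ims[0][175:285,330:440],(400,400)),cv2.resize(ims[1][275:370,215:310],(400,400))]))
cv2.imwrite("pics/c5.png",np.vstack([np.hstack([cv2.resize(ims[0][175:285,330:440],(300,300)),cv2.resize(ims[1][275:370,215:310],(300,300))]),np.hstack([cv2.resize(ims[0][180:290,90:200],(300,300)),cv2.resize(ims[1][95:195,210:310],(300,300))])]))
E
```

```text
t 14.25 tcp [460.7  48.2 133.6] az 74.9 gap 84.0
(436, -259, 150, 78) [-56.3, -303.0, -16.5] [0.0004, 0.0001, -0.0544]
```

View pics/c5.png

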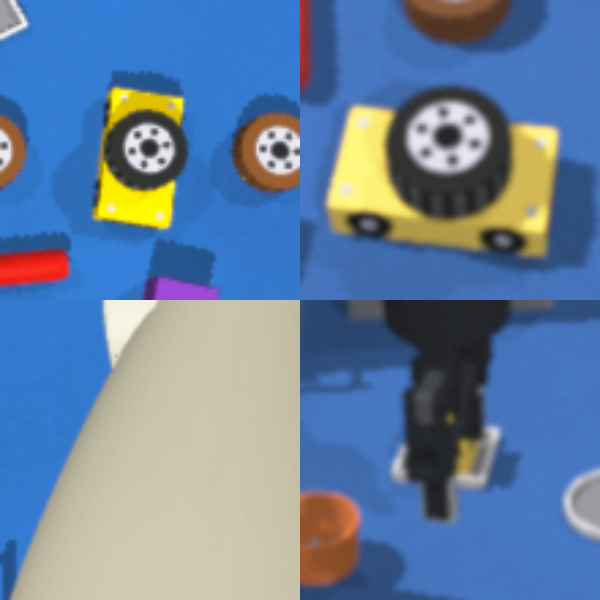

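The big wheel is clear: hub at (149,147) in the top crop and (147,134) in the side crop. The square dish is partly hidden by the arm, so I'll check it later.

```bash
python3 - <<'E'
from h import *
t=lambda q:(np.array(q,float)+.5)*.3667-.5+[330,175]
s=lambda q:(np.array(q,float)+.5)*.3167-.5+[215,275]
a=cast("top",t([[149,147]]),.052);b=cast("side",s([[147,134]]),.052);print(a,b)
c=cast("top",t([[112,87],[184,97],[170,230],[94,217]]),.026);print(rect(c))
go((435,-258,120,78))
E
```

```text
[[ 0.4383948  -0.25903611  0.052     ]] [[ 0.43756428 -0.25835372  0.052     ]]
(array([ 434.6, -257.7]), array([ 62.8, 112.6]), 76.6)
t 14.35 tcp [460.6  49.7 133.6] az 75.1 gap 83.9
(435, -258, 120, 78) [-54.6, -303.9, 13.4] [0.0004, -0.0002, -0.0513]
```

Emit:
step_arm(
  moves=[
    [[-57, -303, 0], [0, 0, -0.05], 84],
    [[-57, -303, 0], [0, 0, -0.05], 84],
    [[-57, -303, 0], [0, 0, -0.05], 84],
    [[-57, -303, 0], [0, 0, -0.05], 84],
    [[-57, -303, 0], [0, 0, -0.05], 84],
    [[-57, -303, 0], [0, 0, -0.05], 84],
    [[-57, -303, 0], [0, 0, -0.05], 84],
    [[-57, -303, 0], [0, 0, -0.05], 84],
  ],
)

```text
clock: 15.02
tcp_pos: [0.4385, -0.2619, 0.1337]
orientation: [0.001, 0.106, 0.994, -0.001]
wrist_force: [-0.3, -0.2, 0.5]
finger_gap: 0.0841
grip_force: 0.0
```

Emit:
step_arm(
  moves=[
    [[0, 0, 0], [0, 0, 0], 84],
    [[0, 0, 0], [0, 0, 0], 84],
    [[0, 0, 0], [0, 0, 0], 84],
  ],
)

```text
clock: 15.27
tcp_pos: [0.4378, -0.2563, 0.1332]
orientation: [-0.0, 0.104, 0.995, 0.001]
wrist_force: [0.9, 0.3, 0.0]
finger_gap: 0.0838
grip_force: 0.0
```

```bash
python3 -c "
from h import *
go((434.7,-258,54,78))"
```

```text
t 15.27 tcp [ 437.8 -256.3  133.2] az 78.0 gap 83.8
(434.7, -258, 54, 78) [2.6, -2.4, 79.2] [0.0012, -0.0011, 0.0006]
```

Emit:
step_arm(
  moves=[
    [[-1, -2, 40], [0, 0, 0], 82],
    [[-1, -2, 75], [0, 0, 0], 82],
    [[-1, -2, 90], [0, 0, 0], 82],
    [[-1, -2, 95], [0, 0, 0], 82],
    [[-1, -2, 95], [0, 0, 0], 82],
    [[-1, -2, 95], [0, 0, 0], 82],
    [[-1, -2, 95], [0, 0, 0], 82],
  ],
)

```text
clock: 15.85
tcp_pos: [0.4395, -0.2605, 0.0402]
orientation: [0.001, 0.105, 0.995, -0.001]
wrist_force: [0.7, -0.3, 0.2]
finger_gap: 0.0819
grip_force: 0.0
```

```bash
python3 -c "
from h import *
go((438,-258.7,29,78))"
```

```text
t 15.85 tcp [ 439.5 -260.5   40.2] az 78.0 gap 81.9
(438, -258.7, 29, 78) [1.9, 1.4, 11.2] [-0.0012, 0.0025, -0.0001]
```

Emit:
step_arm(
  moves=[
    [[1, 1, 6], [0, 0, 0], 82],
    [[1, 1, 10], [0, 0, 0], 82],
    [[1, 1, 10], [0, 0, 0], 82],
    [[1, 1, 10], [0, 0, 0], 82],
    [[1, 1, 10], [0, 0, 0], 66],
    [[1, 1, 10], [0, 0, 0], 58],
    [[1, 1, 10], [0, 0, 0], 58],
    [[1, 1, 10], [0, 0, 0], 58],
  ],
)

```text
clock: 16.52
tcp_pos: [0.4376, -0.2593, 0.0291]
orientation: [0.0, 0.105, 0.994, -0.0]
wrist_force: [-1.6, -0.1, 5.4]
finger_gap: 0.0625
grip_force: 43.7
```

```bash
python3 - <<'E'
from h import *
go((438,-258.7,29,78))
im=imaging.read_camera("side")[:,:,::-1]
cv2.imwrite("pics/c6.png",np.hstack([cv2.resize(im[270:370,210:310],(400,400)),cv2.resize(im[95:195,210:310],(400,400))]))
E
```

```text
t 16.52 tcp [ 437.6 -259.3   29.1] az 77.9 gap 62.5
(438, -258.7, 29, 78) [-0.3, 0.7, 0.1] [-0.0001, 0.0006, -0.0015]
```

View pics/c6.png

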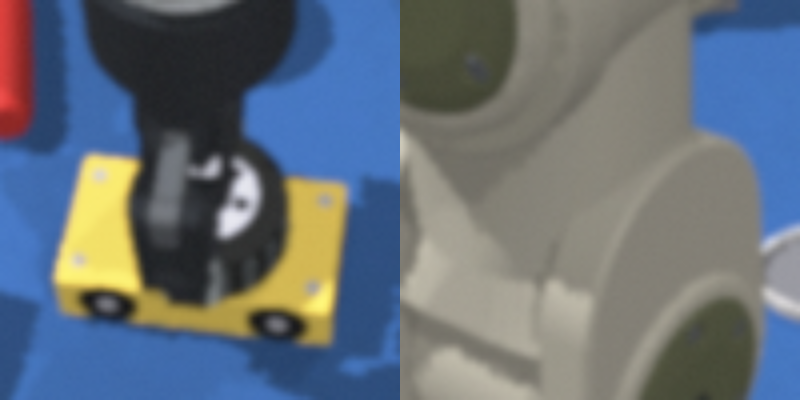

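```bash
python3 - <<'E'
from h import *
d=np.array([np.cos(np.radians(78)),np.sin(np.radians(78)),0])
o=np.array([.4376,-.2593,0])
for k,z in((-.032,.038),(-.047,.038),(-.047,.07),(0,.052)): print(k,z,(proj("side",o+k*d+[0,0,z])-[210,270])*4)
E
```

```text
-0.032 0.038 [[194.18253598 281.96503099]]
-0.047 0.038 [[188.09601909 317.17589173]]
-0.047 0.07 [[183.92959212 271.64807498]]
0 0.052 [[205.08563659 190.43181981]]
```

Emit:
step_arm(
  moves=[
    [[0, 0, -15], [0, 0, 0], 58],
    [[0, 0, -45], [0, 0, 0], 58],
    [[0, 0, -85], [0, 0, 0], 58],
    [[0, 0, -110], [0, 0, 0], 58],
    [[0, 0, -110], [0, 0, 0], 58],
    [[0, 0, -110], [0, 0, 0], 58],
  ],
)

```text
clock: 17.07
tcp_pos: [0.4384, -0.2601, 0.14]
orientation: [0.002, 0.105, 0.994, -0.001]
wrist_force: [0.5, 0.8, -1.5]
finger_gap: 0.0626
grip_force: 44.4
```

```bash
python3 -c "
from h import *
go((595,192,139,78))"
```

```text
t 17.07 tcp [ 438.4 -260.1  140. ] az 77.9 gap 62.6
(595, 192, 139, 78) [-58.5, 474.8, 0.4] [-0.0017, 0.0034, -0.0015]
```

Emit:
step_arm(
  moves=[
    [[-59, 475, 0], [0, 0, 0], 58],
    [[-59, 475, 0], [0, 0, 0], 58],
    [[-59, 475, 0], [0, 0, 0], 58],
    [[-59, 475, 0], [0, 0, 0], 58],
    [[-59, 475, 0], [0, 0, 0], 58],
    [[-59, 475, 0], [0, 0, 0], 58],
    [[-59, 475, 0], [0, 0, 0], 58],
    [[-59, 475, 0], [0, 0, 0], 58],
  ],
)

```text
clock: 17.73
tcp_pos: [0.5457, 0.0578, 0.1365]
orientation: [-0.002, 0.105, 0.994, -0.0]
wrist_force: [-0.2, -1.4, -0.6]
finger_gap: 0.0629
grip_force: 44.4
```

```bash
python3 -c "
from h import *
go((595,192,139,78))"
```

```text
t 17.73 tcp [545.7  57.8 136.5] az 77.9 gap 62.9
(595, 192, 139, 78) [-20.1, 141.5, -2.7] [-0.0006, -0.0033, -0.0014]
```

Emit:
step_arm(
  moves=[
    [[-20, 141, 0], [0, 0, 0], 58],
    [[-20, 141, 0], [0, 0, 0], 58],
    [[-20, 141, 0], [0, 0, 0], 58],
    [[-20, 141, 0], [0, 0, 0], 58],
    [[-20, 141, 0], [0, 0, 0], 58],
    [[-20, 141, 0], [0, 0, 0], 58],
    [[-20, 141, 0], [0, 0, 0], 58],
  ],
)

```text
clock: 18.32
tcp_pos: [0.5945, 0.1887, 0.1368]
orientation: [-0.002, 0.105, 0.994, -0.001]
wrist_force: [-0.3, 0.1, -0.6]
finger_gap: 0.0627
grip_force: 44.4
```

```bash
python3 -c "
from h import *
go((595,192,6,78))"
```

```text
t 18.32 tcp [594.5 188.7 136.8] az 77.9 gap 62.7
(595, 192, 6, 78) [-0.2, 3.5, 130.8] [-0.0017, -0.0031, -0.0015]
```

Emit:
step_arm(
  moves=[
    [[0, 3, 40], [0, 0, 0], 58],
    [[0, 3, 80], [0, 0, 0], 58],
    [[0, 3, 108], [0, 0, 0], 58],
    [[0, 3, 118], [0, 0, 0], 58],
    [[0, 3, 118], [0, 0, 0], 58],
    [[0, 3, 118], [0, 0, 0], 58],
    [[0, 3, 118], [0, 0, 0], 58],
    [[0, 3, 118], [0, 0, 0], 58],
  ],
)

```text
clock: 18.98
tcp_pos: [0.5985, 0.1924, 0.0233]
orientation: [0.002, 0.105, 0.994, 0.001]
wrist_force: [-0.2, 0.7, -0.8]
finger_gap: 0.0627
grip_force: 44.5
```

```bash
python3 - <<'E'
from h import *
go((595,192,6,78))
ims=[imaging.read_camera(n)[:,:,::-1] for n in("top","side")]
cv2.imwrite("pics/c7.png",np.hstack([cv2.resize(ims[0][140:260,100:220],(400,400)),cv2.resize(ims[1][90:230,220:360],(400,400))]))
E
```

```text
t 18.98 tcp [598.5 192.4  23.3] az 77.9 gap 62.7
(595, 192, 6, 78) [3.4, -1.1, 17.3] [0.0018, 0.0041, -0.0019]
```

View pics/c7.png

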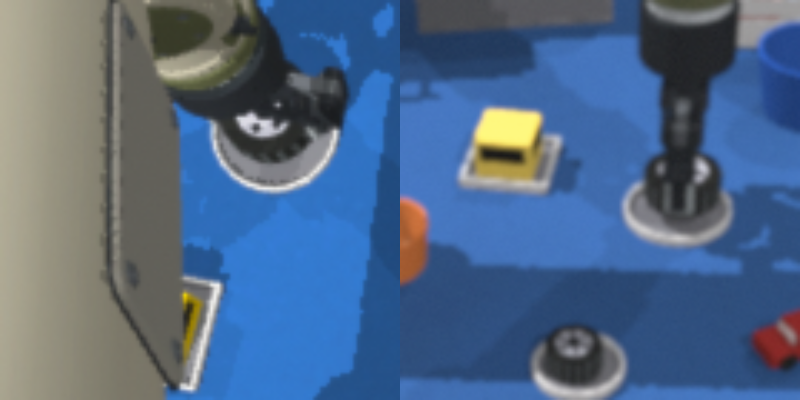

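The cab sits flat in its dish (510,150) and the small wheel in its own (575,350). The big wheel is held over its dish at (680,195). I lower it.

Emit:
step_arm(
  moves=[
    [[2, -1, 5], [0, 0, 0], 58],
    [[2, -1, 10], [0, 0, 0], 58],
    [[2, -1, 13], [0, 0, 0], 58],
    [[2, -1, 13], [0, 0, 0], 58],
    [[2, -1, 13], [0, 0, 0], 58],
    [[2, -1, 13], [0, 0, 0], 58],
  ],
)

```text
clock: 19.58
tcp_pos: [0.5942, 0.1918, 0.0075]
orientation: [-0.0, 0.105, 0.994, -0.0]
wrist_force: [-0.5, -0.5, -0.8]
finger_gap: 0.0627
grip_force: 44.5
```

```bash
python3 -c "
from h import *
go((595,192,6,78))"
```

```text
t 19.58 tcp [594.2 191.8   7.5] az 77.9 gap 62.7
(595, 192, 6, 78) [-0.7, 0.3, 1.5] [-0.0001, -0.0002, -0.0013]
```

Emit:
step_arm(
  moves=[
    [[0, 0, 1], [0, 0, 0], 58],
    [[0, 0, 2], [0, 0, 0], 58],
    [[0, 0, 2], [0, 0, 0], 58],
    [[0, 0, 2], [0, 0, 0], 58],
  ],
)

```text
clock: 19.92
tcp_pos: [0.5946, 0.1919, 0.0062]
orientation: [0.0, 0.105, 0.994, 0.0]
wrist_force: [-1.4, -0.5, 2.5]
finger_gap: 0.0627
grip_force: 44.7
```

Emit:
step_arm(
  moves=[
    [[0, 0, 0], [0, 0, 0], 75],
    [[0, 0, 0], [0, 0, 0], 80],
    [[0, 0, 0], [0, 0, 0], 80],
    [[0, 0, 0], [0, 0, 0], 80],
    [[0, 0, -40], [0, 0, 0], 80],
    [[0, 0, -80], [0, 0, 0], 80],
    [[0, 0, -125], [0, 0, 0], 80],
    [[0, 0, -125], [0, 0, 0], 80],
  ],
)

```text
clock: 20.58
tcp_pos: [0.5987, 0.1927, 0.1393]
orientation: [0.006, 0.105, 0.994, 0.002]
wrist_force: [1.5, 0.0, 0.1]
finger_gap: 0.0797
grip_force: 0.0
```

Emit:
step_arm(
  moves=[
    [[32, -305, 0], [0, 0, 0], 80],
    [[32, -305, 0], [0, 0, 0], 80],
    [[32, -305, 0], [0, 0, 0], 80],
    [[32, -305, 0], [0, 0, 0], 80],
    [[32, -305, 0], [0, 0, 0], 80],
    [[32, -305, 0], [0, 0, 0], 80],
    [[32, -305, 0], [0, 0, 0], 80],
    [[32, -305, 0], [0, 0, 0], 80],
  ],
)

```text
clock: 21.25
tcp_pos: [0.4977, -0.1038, 0.1307]
orientation: [0.0, 0.107, 0.994, -0.001]
wrist_force: [0.2, -0.6, 0.0]
finger_gap: 0.0801
grip_force: 0.0
```

```bash
python3 - <<'E'
from h import *
go((436,-258.5,110,78))
im=imaging.read_camera("side")[:,:,::-1]
cv2.imwrite("pics/c8.png",np.hstack([cv2.resize(im[270:370,210:310],(400,400)),cv2.resize(im[90:230,220:360],(400,400))]))
b,g,r=[im[:,:,i].astype(int) for i in range(3)]
m=((r>110)&(g>90)&(b<110)&(r-b>60)).astype(np.uint8); m[:,:200]=0;m[:,320:]=0;m[:280]=0
ct=max(cv2.findContours(m,cv2.RETR_EXTERNAL,cv2.CHAIN_APPROX_NONE)[0],key=cv2.contourArea)
ap=cv2.approxPolyDP(ct,4,True)[:,0];print(ap.tolist(),np.round(cast("side",ap,.026)[:,:2]*1000,1).tolist())
E
```

```text
t 21.25 tcp [ 497.7 -103.8  130.7] az 77.7 gap 80.1
(436, -258.5, 110, 78) [27.3, -164.2, 20.9] [-0.0016, 0.0003, -0.0053]
[[295, 324], [290, 348], [224, 341], [227, 347], [239, 342], [246, 350], [263, 352], [281, 347], [290, 355]] [[491.2, -259.2], [478.6, -300.9], [376.5, -279.1], [381.2, -290.0], [400.1, -283.1], [410.6, -297.9], [436.5, -303.8], [464.9, -297.9], [477.4, -312.6]]
```

View pics/c8.png

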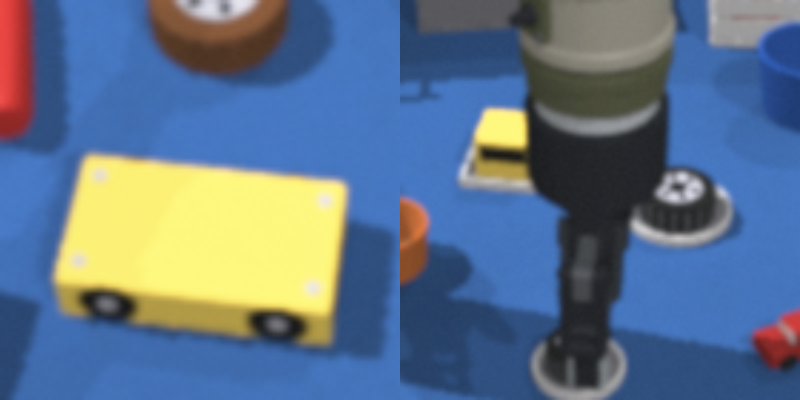

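The big wheel is in its dish (680,195). The chassis top corners in the crop are (87,154), (348,181), (334,315) and (55,285).

```bash
python3 - <<'E'
from h import *
c=cast("side",(np.array([[87,154],[348,181],[334,315],[55,285]])+.5)*.25-.5+[210,270],.026)
print(np.round(c[:,:2]*1000,1).tolist(),rect(c),c.mean(0))
E
```

```text
[[388.7, -218.7], [495.9, -242.3], [483.4, -302.0], [375.6, -278.8]] (array([ 436. , -260.3]), array([ 61.6, 110.3]), 77.9) [ 0.43589515 -0.26046095  0.026     ]
```

Emit:
step_arm(
  moves=[
    [[27, -164, 0], [0, 0, -0.005], 80],
    [[27, -164, 0], [0, 0, -0.005], 80],
    [[27, -164, 0], [0, 0, -0.005], 80],
    [[27, -164, 0], [0, 0, -0.005], 80],
    [[27, -164, 0], [0, 0, -0.005], 80],
    [[27, -164, 40], [0, 0, -0.005], 80],
    [[27, -164, 60], [0, 0, -0.005], 80],
    [[27, -164, 60], [0, 0, -0.005], 80],
  ],
)

```text
clock: 21.97
tcp_pos: [0.4358, -0.2523, 0.0666]
orientation: [-0.003, 0.103, 0.995, 0.002]
wrist_force: [-1.0, 0.5, -1.1]
finger_gap: 0.0798
grip_force: 0.0
```

Emit:
step_arm(
  moves=[
    [[0, 0, 0], [0, 0, 0], 80],
    [[0, 0, 0], [0, 0, 0], 80],
    [[0, 0, 0], [0, 0, 0], 80],
  ],
)

```text
clock: 22.22
tcp_pos: [0.4398, -0.2549, 0.0723]
orientation: [0.001, 0.102, 0.995, -0.001]
wrist_force: [0.5, -0.6, -0.3]
finger_gap: 0.08
grip_force: 0.0
```

```bash
python3 -c "
from h import *
go((435.5,-258.5,4,78))"
```

```text
t 22.22 tcp [ 439.8 -254.9   72.3] az 78.3 gap 80.0
(435.5, -258.5, 4, 78) [3.7, -4.3, 68.3] [-0.0012, 0.0026, 0.0044]
```

Emit:
step_arm(
  moves=[
    [[3, -4, 30], [0, 0, 0.004], 80],
    [[3, -4, 50], [0, 0, 0.004], 80],
    [[3, -4, 60], [0, 0, 0.004], 80],
    [[3, -4, 60], [0, 0, 0.004], 80],
    [[3, -4, 60], [0, 0, 0.004], 80],
    [[3, -4, 60], [0, 0, 0.004], 80],
  ],
)

```text
clock: 22.72
tcp_pos: [0.4358, -0.2584, 0.012]
orientation: [0.001, 0.105, 0.995, -0.001]
wrist_force: [0.2, -0.2, 0.9]
finger_gap: 0.0802
grip_force: 0.0
```

```bash
python3 -c "
from h import *
go((435.5,-258.8,4,78))"
```

```text
t 22.72 tcp [ 435.8 -258.4   12. ] az 78.0 gap 80.2
(435.5, -258.8, 4, 78) [0.2, -0.5, 8.0] [-0.0009, 0.002, 0.0]
```

Emit:
step_arm(
  moves=[
    [[0, 0, 4], [0, 0, 0], 80],
    [[0, 0, 7], [0, 0, 0], 80],
    [[0, 0, 7], [0, 0, 0], 80],
    [[0, 0, 7], [0, 0, 0], 70],
    [[0, 0, 7], [0, 0, 0], 54],
    [[0, 0, 7], [0, 0, 0], 54],
    [[0, 0, 7], [0, 0, 0], 54],
    [[0, 0, 7], [0, 0, 0], 54],
  ],
  grip_force=55,
)

```text
clock: 23.38
tcp_pos: [0.435, -0.258, 0.0042]
orientation: [0.0, 0.105, 0.994, -0.0]
wrist_force: [-0.9, 1.0, 5.8]
finger_gap: 0.0589
grip_force: 59.8
```

Emit:
step_arm(
  moves=[
    [[0, 0, 0], [0, 0, 0], 54],
    [[0, 0, -10], [0, 0, 0], 54],
    [[0, 0, -30], [0, 0, 0], 54],
    [[0, 0, -60], [0, 0, 0], 54],
    [[0, 0, -90], [0, 0, 0], 54],
    [[0, 0, -90], [0, 0, 0], 54],
    [[0, 0, -90], [0, 0, 0], 54],
    [[0, 0, -90], [0, 0, 0], 54],
  ],
)

```text
clock: 24.05
tcp_pos: [0.4344, -0.2575, 0.0934]
orientation: [-0.0, 0.105, 0.995, 0.0]
wrist_force: [0.3, -0.4, -1.0]
finger_gap: 0.0587
grip_force: 59.6
```

```bash
python3 -c "
from h import *
go((603.2,-111.5,95,113),(603.2,-111.5,7,113))"
```

```text
t 24.05 tcp [ 434.4 -257.5   93.4] az 78.0 gap 58.7
(603.2, -111.5, 95, 113) [-134.7, 177.9, -1.6] [0.0003, -0.0002, -0.6112]
(603.2, -111.5, 7, 113) [-134.7, 177.9, 86.4] [0.0003, -0.0002, -0.6112]
```

Emit:
step_arm(
  moves=[
    [[-135, 178, 0], [0, 0, -0.611], 54],
    [[-135, 178, 0], [0, 0, -0.611], 54],
    [[-135, 178, 0], [0, 0, -0.611], 54],
    [[-135, 178, 0], [0, 0, -0.611], 54],
    [[-135, 178, 0], [0, 0, -0.611], 54],
    [[-135, 178, 0], [0, 0, -0.611], 54],
    [[-135, 178, 0], [0, 0, -0.611], 54],
    [[-135, 178, 0], [0, 0, -0.611], 54],
  ],
)

```text
clock: 24.72
tcp_pos: [0.6029, -0.1104, 0.0913]
orientation: [-0.002, -0.2, 0.98, 0.001]
wrist_force: [-0.4, -0.7, -1.7]
finger_gap: 0.0593
grip_force: 59.6
```

Emit:
step_arm(
  moves=[
    [[0, 0, 20], [0, 0, 0], 54],
    [[0, 0, 40], [0, 0, 0], 54],
    [[0, 0, 55], [0, 0, 0], 54],
    [[0, 0, 55], [0, 0, 0], 54],
    [[0, 0, 55], [0, 0, 0], 54],
    [[0, 0, 55], [0, 0, 0], 54],
  ],
)

```text
clock: 25.22
tcp_pos: [0.6034, -0.1126, 0.0391]
orientation: [-0.0, -0.199, 0.98, 0.0]
wrist_force: [0.3, -0.2, -1.7]
finger_gap: 0.0592
grip_force: 59.5
```

```bash
python3 - <<'E'
from h import *
go((603.2,-111.5,7.5,113))
ims=[imaging.read_camera(n)[:,:,::-1] for n in("top","side")]
cv2.imwrite("pics/c9.png",np.hstack([cv2.resize(ims[0][110:230,250:370],(400,400)),cv2.resize(ims[1][190:310,280:400],(400,400))]))
E
```

```text
t 25.22 tcp [ 603.4 -112.6   39.1] az 112.9 gap 59.2
(603.2, -111.5, 7.5, 113) [-0.3, 1.1, 31.6] [0.0001, -0.0002, -0.0016]
```

View pics/c9.png

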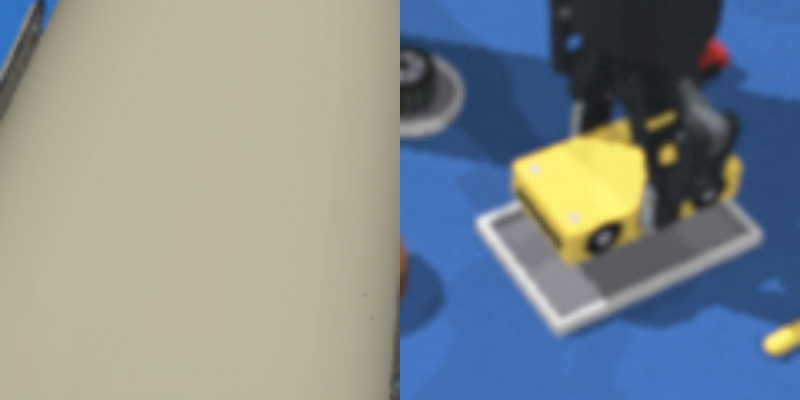

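The chassis is parallel to the oblong dish and above it (side crop: chassis corner (565,262), dish corner (560,330)). I lower it.

Emit:
step_arm(
  moves=[
    [[0, 1, 10], [0, 0, 0], 54],
    [[0, 1, 20], [0, 0, 0], 54],
    [[0, 1, 25], [0, 0, 0], 54],
    [[0, 1, 28], [0, 0, 0], 54],
    [[0, 1, 28], [0, 0, 0], 54],
    [[0, 1, 28], [0, 0, 0], 54],
    [[0, 1, 28], [0, 0, 0], 54],
  ],
)

```text
clock: 25.9
tcp_pos: [0.6037, -0.1109, 0.0108]
orientation: [0.0, -0.199, 0.98, -0.0]
wrist_force: [-0.0, 0.5, -1.4]
finger_gap: 0.0591
grip_force: 59.5
```

```bash
python3 -c "
from h import *
go((603.2,-111.5,7.5,113))"
```

```text
t 25.9 tcp [ 603.7 -110.9   10.8] az 113.0 gap 59.1
(603.2, -111.5, 7.5, 113) [0.7, -0.4, 3.3] [-0.0002, 0.0003, -0.0002]
```

Emit:
step_arm(
  moves=[
    [[0, 0, 2], [0, 0, 0], 54],
    [[0, 0, 3.5], [0, 0, 0], 54],
    [[0, 0, 4], [0, 0, 0], 54],
    [[0, 0, 4], [0, 0, 0], 54],
    [[0, 0, 4], [0, 0, 0], 54],
  ],
)

```text
clock: 26.32
tcp_pos: [0.6038, -0.1109, 0.0072]
orientation: [0.0, -0.199, 0.98, -0.0]
wrist_force: [-0.1, -0.7, 3.1]
finger_gap: 0.0589
grip_force: 60.0
```

Emit:
step_arm(
  moves=[
    [[0, 0, 0], [0, 0, 0], 72],
    [[0, 0, 0], [0, 0, 0], 80],
    [[0, 0, 0], [0, 0, 0], 80],
    [[0, 0, 0], [0, 0, 0], 80],
    [[0, 0, -40], [0, 0, 0], 80],
    [[0, 0, -80], [0, 0, 0], 80],
    [[0, 0, -120], [0, 0, 0], 80],
    [[0, 0, -140], [0, 0, 0], 80],
  ],
)

```text
clock: 26.98
tcp_pos: [0.6053, -0.1114, 0.1518]
orientation: [0.003, -0.199, 0.98, -0.001]
wrist_force: [0.8, -0.5, 0.9]
finger_gap: 0.0798
grip_force: 0.0
```

Emit:
step_arm(
  moves=[
    [[120, -220, 0], [0, 0, 0], 80],
    [[120, -220, 0], [0, 0, 0], 80],
    [[120, -220, 0], [0, 0, 0], 80],
    [[120, -220, 0], [0, 0, 0], 80],
    [[120, -220, 0], [0, 0, 0], 80],
    [[120, -220, 0], [0, 0, 0], 80],
    [[120, -220, 0], [0, 0, 0], 80],
    [[120, -220, 0], [0, 0, 0], 80],
  ],
)

```text
clock: 27.65
tcp_pos: [0.5779, -0.363, 0.1458]
orientation: [-0.0, -0.197, 0.98, 0.0]
wrist_force: [-0.4, 0.5, -0.4]
finger_gap: 0.0803
grip_force: 0.0
```

Emit:
step_arm(
  moves=[
    [[0, 0, 0], [0, 0, 0], 80],
    [[0, 0, 0], [0, 0, 0], 80],
    [[0, 0, 0], [0, 0, 0], 80],
    [[0, 0, 0], [0, 0, 0], 80],
    [[0, 0, 0], [0, 0, 0], 80],
  ],
)

```text
clock: 28.07
tcp_pos: [0.5794, -0.359, 0.1469]
orientation: [0.0, -0.2, 0.98, -0.0]
wrist_force: [-0.3, -0.4, -0.1]
finger_gap: 0.0803
grip_force: 0.0
```

```bash
python3 - <<'E'
from h import *
go((500,-300,140,113))
ims=[imaging.read_camera(n)[:,:,::-1] for n in("top","side")]
cv2.imwrite("pics/c10.png",np.hstack([cv2.resize(ims[0][110:290,110:370],(400,277))[:270],cv2.resize(ims[1][120:310,220:400],(400,422))[:270]]))
cv2.imwrite("pics/c10.png",np.hstack([cv2.resize(ims[0][110:310,110:370],(400,308)),cv2.resize(ims[1][100:300,210:410],(400,400))[:308]]))
E
```

```text
t 28.07 tcp [ 579.4 -359.   146.9] az 113.1 gap 80.3
(500, -300, 140, 113) [49.9, 85.4, 6.9] [-0.0001, 0.0002, 0.0016]
```

View pics/c10.png

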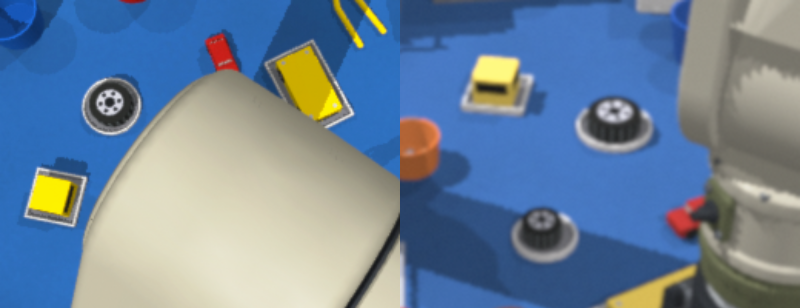

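All four parts lie flat and centred in their dishes: cab (54,195), big wheel (110,103), chassis (308,83) and small wheel (side crop (545,228)). The car and cup have not moved, so I hand in.

```bash
python3 -c "
from h import *
print(env.hand_in())"
```

```text
the job is handed in; nothing more can be done
None
```

I set all four parts flat in their own dishes in the required order, left the toy car and screw cup undisturbed, and handed the job in with the gripper open and clear; the hand-in returned no verdict.

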